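# Latch the test station and poise the pipette over its well

## Robot

A 6-joint arm with a two-finger parallel gripper is mounted at the origin on a cart in front of the work surface, level with it; the furniture and walls round the work are solid. World frame = base frame: x ahead of the robot, y to its left, z up, the work surface at z = 0. Lengths are in m, angles in rad, forces in N, time in s.
With the tool pointing down it reaches from about 0.25 to 0.775 m from the base axis. Payload 8.9 kg.
Tool frame: the origin (TCP) lies on the centre line of the jaws, within the pads' length; the fingertips stand 14 mm ahead of it and the grasp point (between the pads) lies 5 mm behind it; z points along the fingers, y is the direction in which the jaws open and shut (so a half turn about z gives the same grasp; the last joint's range is limited). The gripper opens to 85 mm and grips with 20 to 120 N. Pads are 22 mm wide; open, the fingers measure 114 mm over their backs; the gripper's body (76 mm by 85 mm) begins 54 mm behind the grasp point. The pads swing forward as they close: fully open they stand 13 mm farther back than shut.
Start: joints at [-1.254, 0.291, -0.153, 1.127, 0, 1.431], TCP at [0.231, -0.471, 0.223] pointing down, gripper open.
Joint ranges: [-2.52, 2.52], [-0.91, 1.74], [-1.3, 1.37], [-1.96, 2.02], [-1.52, 1.47], [-3.14, 3.14]. Speed limits (rad/s): [2.22, 2.22, 2.79, 3.14, 3.14, 3.14].

## Interface

Orientations are given as a 3x3 rotation matrix whose columns are the frame's x, y, z axes.
In Python, from rig import robot, capture, hand_in gives the robot as it stands. The module is installed in compiled form; this text tells all that it offers.
- The arm moves only by the tool apply_moves, never from a script. Its argument "increments" is a list of rows, each an object of numbers: "tx", "ty", "tz": the shift along the world's x, y, z in m; "wx", "wy", "wz": the turn, a rotation vector about the world's x, y, z in rad; "claw": the gripper command: -1 is shut, 1 is fully open, values between are in proportion. In form: [{"tx": .., "ty": .., "tz": .., "wx": .., "wy": .., "wz": .., "claw": ..}, ...]. A call has 1 to 10 rows; each row is the pose to reach, as a shift and turn from the pose measured when the call began; what a row does not reach only later rows make up. A row lasts 1/8 s, in which the tool goes at most 62.5 mm and 10.7 degrees, less where a joint would pass 70% of its speed; a pose out of reach is approached as far as the arm can. A call with a gripper value outside its range is refused whole. The fingers move at their own pace and stop on an object; "squeeze" is the grip in N (left out, the last holds). Time passes only in rows, so rows that repeat a pose let the fingers close. It gives the time, the measured TCP pose, the force and the opening at its end, in the units of the state.
- robot.observe(): the state, without advancing time (a new reading comes with each control period).
- capture(name): name is "side" or "top"; returns a dict with "color" (400x640x3 uint8, blue, green, red), "z_map" (400x640 float32, m along the optical axis (not along the pixel's ray), 0 where there is no reading), "mtx" (3x3 intrinsics, pixels), "R" (3x3) and "t" (3): a world point X has camera coordinates R X + t. Camera axes: x right, y down, z forward; pixel columns grow to the right and rows downward; lengths in m; the calibration is good to about 2 mm. A picture is of the moment at which its call begins.
- hand_in(): hands the job in, once; it reports no verdict.
The state is a dict: "clock": time; "joint_positions": joint angles; "dq": joint speeds; "tau": joint torques, N m; "position": TCP position; "eef_rot": TCP orientation; "ft_force": force on the tool from outside, world axes, zero at the start; "ft_torque": the same for the moment, N m; "gripper_width": opening from 0.0 (shut) to 1.0 (fully open).
Only numpy, scipy, OpenCV 4.12 (cv2) and the standard library are available. Lean on these libraries where they do the work, as an engineer would, in place of code of your own. Each camera call takes 0.05 s, during which the arm holds its last target.

## Task

Get the test station ready for dosing: first swing its orange latch all the way round until it lies across the frame, so that the frame is secured. Then take the blue pipette (not the green one) out of the stand, carry it over the top of the tube rack without disturbing the rack, and finish still holding it upright, with its tip about a centimetre above the middle of the cassette's round blue well and never touching the station. Leave the rack, the green pipette and the bottles where they are.

Things in the scene. Friction and masses are not known exactly. Their poses are not given: they have to be found in the camera images.
- station: fixed white test station, plate 150 (x) x 120 (y) x 12 mm high; origin at the centre of its underside, z up. A grey frame on it (120 x 70 mm, top 20 mm high, already shut, centred at y = -18 mm) holds a white test cassette with a round blue well. The orange latch is pivoted beside the frame at the +y margin; its peg is the highest part, 54 mm above the desk.
- latch (a joint): angle of the orange latch (rad): near 0 (starts 0 to 0.45) its arm points along the station's +x, beside the frame; it turns clockwise seen from above to a stop at 1.57, where the arm points to the station's -y and lies across the frame's rim. Light friction (under 1 N at the peg); it stays where left.
- latch_pivot (a point): the latch's pivot axis (vertical), at station x = 10, y = 44 mm, 21 mm above the desk, which is the underside of the latch arm
- latch_peg (a point): a point on the axis of the latch's upright round peg, 11 mm in diameter, 36 mm from the pivot; the point is 41 mm above the desk; the free part of the peg reaches from 27 to 54 mm above the desk. It can be pinched or pushed from above.
- well (a point): centre of the rim of the cassette's round blue well, 22 mm above the desk; well 14 mm wide inside, 18 mm outside. The target for the pipette's tip.
- stand: fixed pipette stand, 75 (x) x 170 (y) mm foot; its white top plate (50 x 164 mm, 10 mm thick) has its top 68 mm above the desk, with two 14 mm through holes at y = +40 and -40 mm; origin at the centre of its underside, z up. The blue pipette is in one hole, the green in the other.
- blue_pipette_grip (a point): middle of the white barrel of the blue pipette, on its axis, 80 mm above its tip. Round pipette, 116 mm long, about 50 g: barrel 18 mm in diameter from 54 to 104 mm above the tip, then a 23 mm blue collar, blue button to 116 mm; below the barrel an 11 mm neck and the tip. It hangs upright in the stand by the barrel's lower shoulder; lifted straight up 56 mm it is clear of the stand.
- blue_pipette_tip (a point): the lower end of the blue pipette's tapering clear tip (3.6 mm wide), on its axis; starts 14 mm above the desk; z points up the pipette from tip to button
- green_pipette_grip (a point): the same point on the green pipette (same shape, green collar and button), which stays in the stand
- rack: loose white strip rack, 261 (its x) x 30 (its y) x 47 mm, carrying five purple-capped tubes whose tops are 95 mm above the desk; it stands between station and stand, its long side roughly along the robot's x; origin at the centre of its underside
- strip_bottle: loose white bottle with black cap, 50 mm in diameter, 133 mm high; origin at the centre of its underside; leave alone
- dropper: loose small white dropper bottle, 26 mm in diameter, 62 mm high; origin at the centre of its underside; leave alone
There are look-alikes about, which are no part of the job. There is more than one size of the station; the one meant has the size given above.

How it is judged:
By the outcome, as a careful person would: the job done as asked, in the order asked, and still so for the second after the job is handed in, while the arm keeps its last pose, push and grip.
It also fails if it takes over 58 s, if anything falls off the work surface, if the arm or the gripper's body presses on something with over 40 N, if the wrist force passes 120 N, or if a joint passes its speed limit or range.

## Working session

There is one attempt and no reset: what is moved stays moved. The work goes in short steps, Python scripts to look and compute and a tool call to move; the robot and the scene stay as the last step left them, time stands still between calls to the robot, and variables do not carry over. Pictures are saved under pics/ and viewed, and the job is handed in when it is done.

Besides the shell and the picture viewer there is one more tool, called after ">>>" by a JSON object that holds its "op" and its "data". apply_moves: Moves the arm, as the interface text tells. Its arguments: {"type":"object","properties":{"increments":{"type":"array"},"squeeze":{"type":"number"}},"required":["increments"]}

```bash
mkdir -p pics; python3 - <<'E'
from rig import robot,capture
import cv2,numpy as np,pickle
print(robot.observe())
d={}
for n in("side","top"):
    c=capture(n);d[n]=c
    cv2.imwrite(f"pics/{n}0.png",c["color"])
    print(n,c["mtx"],c["R"],c["t"],-c["R"].T@c["t"])
pickle.dump(d,open("c0.pkl","wb"))
E
```

```text
{'clock': 0.0, 'joint_positions': array([-1.25427279e+00,  2.91261029e-01, -1.54153103e-01,  1.12669418e+00,
       -2.98383277e-05,  1.43151166e+00]), 'dq': array([-1.21753507e-04, -6.07693224e-04, -1.13943074e-03,  7.17672126e-05,
       -7.75691037e-04, -5.25061823e-04]), 'tau': array([-1.11509184e-03, -5.37144756e+01,  3.31371617e+01,  1.59547082e-02,
       -1.00639154e-04,  2.31234615e-06]), 'position': array([ 0.23095503, -0.47095566,  0.22203232]), 'eef_rot': array([[ 8.97905584e-01,  4.40187882e-01, -4.36731218e-04],
       [ 4.40188072e-01, -8.97904744e-01,  1.23752396e-03],
       [ 1.52600021e-04, -1.30342355e-03, -9.99999139e-01]]), 'ft_force': array([-0.25464635, -0.50887652,  0.63671538]), 'ft_torque': array([ 2.15589018e-02, -5.72476523e-06, -2.10962380e-02]), 'gripper_width': 1.0014510467291535}
side [[514.80537932   0.         316.83659118]
 [  0.         514.80537932 187.61975032]
 [  0.           0.           1.        ]] [[ 0.9523589  -0.30425892  0.02095303]
 [-0.11614682 -0.42536026 -0.89754028]
 [ 0.28199722  0.85234685 -0.44043434]] [-0.59434002  0.03996147  1.02443423] [ 0.2817788  -1.03700852  0.49951627]
top [[428.23810268   0.         315.64705713]
 [  0.         428.23810268 191.17917541]
 [  0.           0.           1.        ]] [[ 0.01555111 -0.99986207 -0.00583098]
 [-0.99217379 -0.01470842 -0.12399527]
 [ 0.1238924   0.00771361 -0.99226568]] [-0.2027688   0.53647665  1.00490128] [ 0.41093172 -0.20260153  1.06246727]
```

View pics/side0.png

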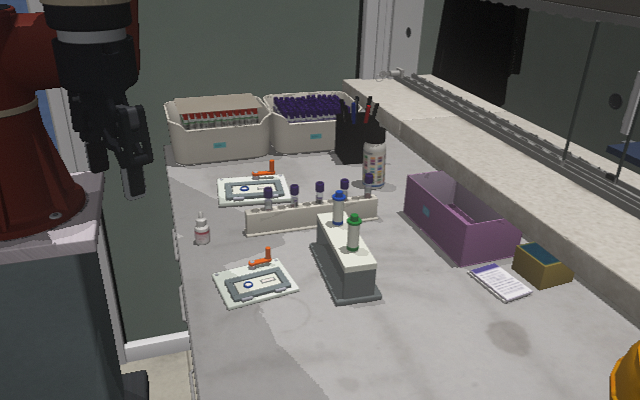

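View pics/top0.png

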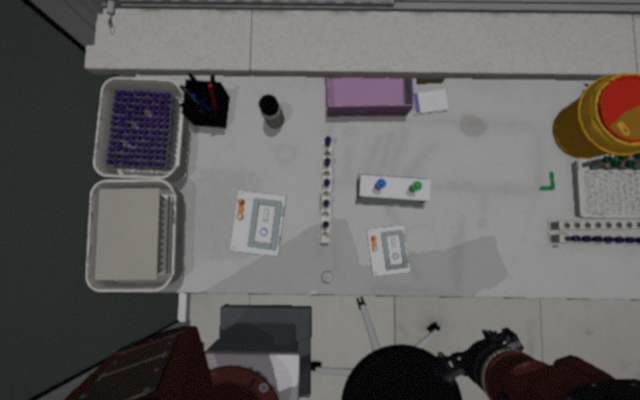

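The side view shows the stand at about (345,255), with blue at (339,200) and green at (353,225). There is a station on each side of it, at (253,188) and (255,283). In the top view the left station (258,222) looks larger and has the rack (325,190) between it and the stand. I'll check the sizes.

```bash
cat > h.py <<'E'
import numpy as np,cv2
def ray(c,u,v,z):
    K,R,t=c["mtx"],c["R"],c["t"]
    o=-R.T@t; d=R.T@np.linalg.inv(K)@np.array([u,v,1.0])
    return o+d*(z-o[2])/d[2]
def proj(c,X):
    p=c["mtx"]@(c["R"]@np.asarray(X,float)+c["t"]); return p[:2]/p[2]
def cloud(c):
    z=c["z_map"]; v,u=np.mgrid[:400,:640]
    P=np.linalg.inv(c["mtx"])@np.stack([u.ravel(),v.ravel(),np.ones(u.size)])*z.ravel()
    X=(c["R"].T@(P-c["t"][:,None])).T.reshape(400,640,3); X[z==0]=np.nan
    return X
def tri(c1,p1,c2,p2):
    P=[c["mtx"]@np.c_[c["R"],c["t"]] for c in(c1,c2)]
    X=cv2.triangulatePoints(P[0],P[1],np.array(p1,float).reshape(2,1),np.array(p2,float).reshape(2,1)); return (X[:3]/X[3]).ravel()
def blobs(c,lo,hi,amin=4):
    m=cv2.inRange(cv2.cvtColor(c["color"],cv2.COLOR_BGR2HSV),lo,hi)
    n,l,s,ce=cv2.connectedComponentsWithStats(m)
    return m,l,[(i,s[i],ce[i]) for i in range(1,n) if s[i][4]>=amin]
E
python3 - <<'E'
from h import *;import pickle
d=pickle.load(open("c0.pkl","rb"))
for n in d:
    c=d[n];X=cloud(c)
    for nm,lo,hi in(("orange",(5,140,120),(16,255,255)),("blue",(100,100,60),(122,255,255)),("green",(50,100,50),(85,255,255)),("purple",(120,60,30),(150,255,200))):
        m,l,b=blobs(c,lo,hi)
        for i,s,ce in b:
            if s[4]<400: print(n,nm,s,ce.round(1),np.nanmedian(X[l==i],0).round(3),np.nanmax(X[l==i][:,2]).round(3))
c=d["top"]
cv2.imwrite("pics/t_crop.png",cv2.resize(c["color"][120:280,210:450],(0,0),fx=3.3,fy=3.3,interpolation=cv2.INTER_CUBIC))
c=d["side"]
cv2.imwrite("pics/s_crop.png",cv2.resize(c["color"][140:315,190:400],(0,0),fx=3.4,fy=3.4,interpolation=cv2.INTER_CUBIC))
E
```

```text
side orange [252 160  23  16 120] [266.1 170. ] [ 0.506 -0.018  0.026] 0.054
side orange [249 247  22  19 136] [262.3 258.1] [ 0.424 -0.34   0.019] 0.039
side orange [611 380   2   9  14] [611.4 384. ] [ 0.641 -0.801  0.146] 0.147
side blue [ 0  0 28 13 84] [12.9  5.2] [0.03  0.214 0.359] 0.367
side blue [15  0  4  2  5] [16.2  0.4] [0.036 0.214 0.367] 0.367
side blue [20  0  7  9 16] [23.5  4.1] [0.05  0.211 0.357] 0.367
side blue [35 90  6  8 20] [37.4 93.2] [0.039 0.208 0.173] 0.181
side blue [43 90  4 11 14] [44.9 95.6] [0.053 0.212 0.164] 0.179
side blue [41 98  2  5  5] [ 41.2 100. ] [0.043 0.21  0.157] 0.161
side blue [352 102   3  22  60] [353.1 112.2] [0.739 0.079 0.116] 0.139
side blue [ 39 105   2   4   5] [ 39.4 106.6] [0.037 0.209 0.142] 0.145
side blue [ 44 104   6   9  16] [ 47.  107.6] [0.052 0.212 0.137] 0.149
side blue [ 49 119   3   5   9] [ 50.2 121. ] [0.052 0.211 0.107] 0.111
side blue [ 50 125   3   3   5] [ 51.2 126. ] [0.051 0.211 0.095] 0.097
side blue [ 47 129   3   5   5] [ 47.8 131. ] [0.043 0.208 0.085] 0.09
side blue [ 51 129   5  13  20] [ 53.  135.9] 
[... 3396 characters left out ...]
0.339  0.027] 0.043
top purple [397 110   5   5  10] [399.  111.8] [ 0.741 -0.398  0.03 ] 0.05
top purple [361 113   3   2   4] [362.2 113.8] [ 0.739 -0.309  0.019] 0.024
top purple [325 137   5   7  26] [327.3 140.1] [ 0.652 -0.22   0.092] 0.095
top purple [325 159   5   6  23] [326.8 161.3] [ 0.604 -0.22   0.086] 0.09
top purple [324 180   5   5  19] [326.2 182. ] [ 0.555 -0.219  0.085] 0.088
top purple [324 201   5   5  19] [325.8 202.9] [ 0.506 -0.219  0.085] 0.088
top purple [323 222   5   5  18] [325.3 224.2] [ 0.458 -0.218  0.085] 0.088
top purple [571 236  23   5  77] [581.5 238.3] [ 0.435 -0.803  0.084] 0.09
top purple [594 237  46   5 145] [615.5 239.2] [ 0.434 -0.879  0.084] 0.092
```

View pics/t_crop.png

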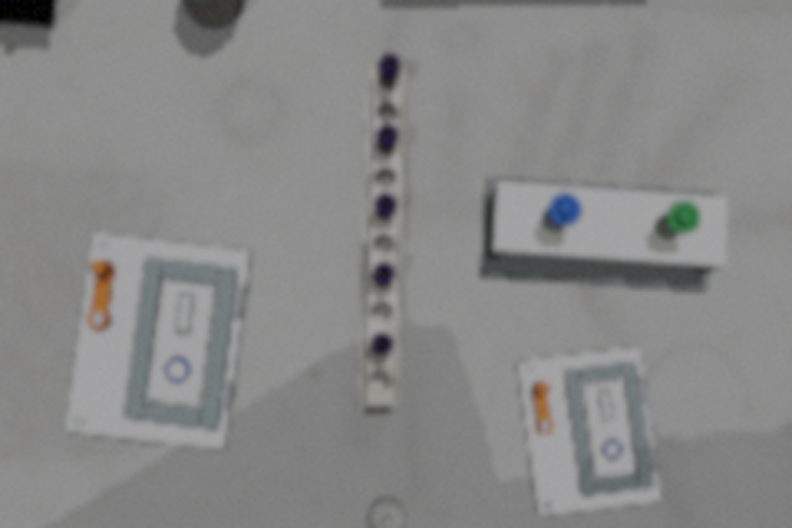

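View pics/s_crop.png

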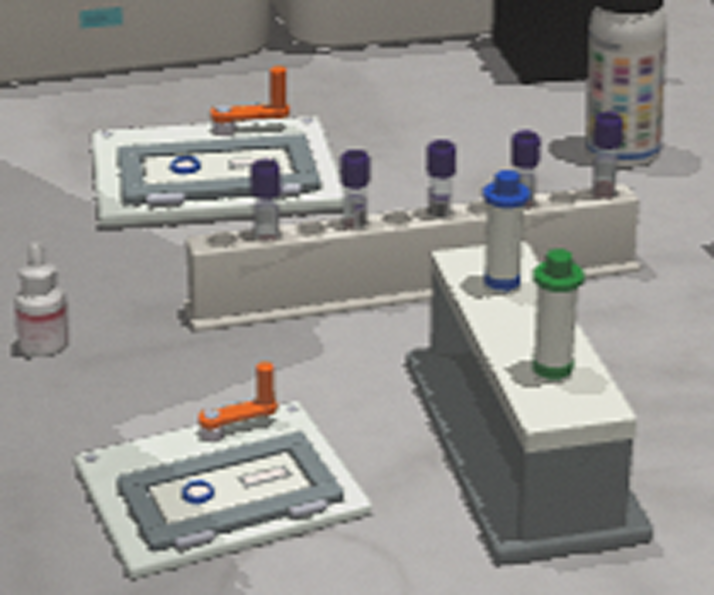

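```bash
python3 - <<'E'
from h import *;import pickle
d=pickle.load(open("c0.pkl","rb"));T=d["top"];S=d["side"]
# station plate corners
cs=[ray(T,210+x/3.3,120+y/3.3,.012) for x,y in((98,234),(250,250),(222,446),(67,432))]
for a in cs: print(a.round(4))
print([np.linalg.norm(cs[i]-cs[(i+1)%4]).round(4) for i in range(4)],np.mean(cs,0))
def yaw(a,b): v=a-b; return np.degrees(np.arctan2(v[1],v[0]))
print(yaw(cs[0],cs[3]),yaw(cs[1],cs[2]))
# wells
for nm,c,lo,box in(("top",T,(95,60,40),(250,220,280,245)),("side",S,(95,60,40),(230,175,262,200))):
    m=cv2.inRange(cv2.cvtColor(c["color"],cv2.COLOR_BGR2HSV),lo,(130,255,255)); M=np.zeros_like(m);x0,y0,x1,y1=box;M[y0:y1,x0:x1]=m[y0:y1,x0:x1]
    p=cv2.findNonZero(M); r=cv2.minAreaRect(p); print(nm,len(p),r,ray(c,*r[0],.022), cv2.boundingRect(p))
# peg top & pivot
X=cloud(S)
m,l,b=blobs(S,(5,140,120),(16,255,255))
for i,s,ce in b[:1]:
    q=X[l==i]; print("arm",np.nanmedian(q[q[:,2]<.03],0),"peg",np.nanmedian(q[q[:,2]>.034],0), (q[:,2]>.034).sum())
X=cloud(T)
m,l,b=blobs(T,(5,120,100),(18,255,255))
for i,s,ce in b:
    if 230<ce[0]<250: q=X[l==i]; print(s,ce,ray(T,*ce,.054),ray(T,*ce,.027))
for n,pu in(("blue",[(338.6,195.6),(380.4,183.3)]),("green",[(354.1,219.3),(416.3,185.6)])):
    print(n,tri(S,pu[0],T,pu[1]),ray(S,*pu[0],.122),ray(T,*pu[1],.124))
# rack, stand
cl=X.reshape(-1,3);q=cl[(abs(cl[:,2]-.068)<.004)&(cl[:,0]>.48)&(cl[:,0]<.63)&(cl[:,1]<-.28)&(cl[:,1]>-.5)]
r=cv2.minAreaRect(q[:,:2].astype(np.float32));print("standtop",r)
q=cl[(abs(cl[:,2]-.047)<.004)&(cl[:,0]>.38)&(cl[:,0]<.7)&(cl[:,1]<-.19)&(cl[:,1]>-.26)]
print("rack",cv2.minAreaRect(q[:,:2].astype(np.float32)))
E
```

```text
[ 0.54   -0.0065  0.012 ]
[ 0.5296 -0.1208  0.012 ]
[ 0.3842 -0.1037  0.012 ]
[0.3926 0.0109 0.012 ]
[np.float64(0.1148), np.float64(0.1464), np.float64(0.1149), np.float64(0.1484)] [ 0.46159408 -0.05502528  0.012     ]
-6.713414806611002 -6.704977884333846Traceback (most recent call last):
  File "<stdin>", line 12, in <module>
cv2.error: OpenCV(4.12.0) /io/opencv/modules/imgproc/src/convhull.cpp:143: error: (-215:Assertion failed) total >= 0 && (depth == CV_32F || depth == CV_32S) in function 'convexHull'
```

```bash
python3 - <<'E'
from h import *;import pickle
d=pickle.load(open("c0.pkl","rb"));T=d["top"];S=d["side"]
for nm,c,box in(("top",T,(256,224,272,242)),("side",S,(232,180,258,198))):
    x0,y0,x1,y1=box; im=c["color"].astype(int)[y0:y1,x0:x1]; s=im[...,0]-im[...,2]
    M=(s>(25 if nm=="top" else 45)).astype(np.uint8); p=cv2.findNonZero(M); (e)=cv2.fitEllipse(p); ctr=np.array(e[0])+[x0,y0]
    print(nm,len(p),e,ctr,"ray",ray(c,*ctr,.022)); 
    if nm=="top":pt=ctr
    else: print("tri",tri(c,ctr,T,pt))
st=np.array([.4616,-.055]);a=np.radians(-6.71);R=np.array([[np.cos(a),-np.sin(a)],[np.sin(a),np.cos(a)]])
print("pivot",st+R@[.01,.044], "pegs",{t:(st+R@[.01+.036*np.cos(t),.044-.036*np.sin(t)]).round(4) for t in(0,.2,.4,1.57)})
X=cloud(S)
m,l,b=blobs(S,(5,140,120),(16,255,255))
q=X[l==b[0][0]]; print("arm",np.nanmedian(q[q[:,2]<.03],0),"peg",np.nanmedian(q[q[:,2]>.034],0), (q[:,2]>.034).sum())
X=cloud(T)
m,l,b=blobs(T,(5,120,100),(18,255,255))
for i,s,ce in b:
    if 230<ce[0]<250: print(s,ce,ray(T,*ce,.054),ray(T,*ce,.027))
for n,pu in(("blue",[(338.6,195.6),(380.4,183.3)]),("green",[(354.1,219.3),(416.3,185.6)])):
    print(n,tri(S,pu[0],T,pu[1]),ray(S,*pu[0],.122),ray(T,*pu[1],.124))
for X in(cloud(T),cloud(S)):
    cl=X.reshape(-1,3);q=cl[(abs(cl[:,2]-.068)<.004)&(cl[:,0]>.48)&(cl[:,0]<.63)&(cl[:,1]<-.28)&(cl[:,1]>-.5)]
    print("standtop",cv2.minAreaRect(q[:,:2].astype(np.float32)))
    q=cl[(abs(cl[:,2]-.047)<.004)&(cl[:,0]>.38)&(cl[:,0]<.7)&(cl[:,1]<-.19)&(cl[:,1]>-.26)]
    print("rack",cv2.minAreaRect(q[:,:2].astype(np.float32)))
E
```

```text
Traceback (most recent call last):
cv2.error: OpenCV(4.12.0) /io/opencv/modules/imgproc/src/shapedescr.cpp:361: error: (-201:Incorrect size of input array) There should be at least 5 points to fit the ellipse in function 'fitEllipseNoDirect'
```

```bash
cat > m.py <<'E'
from h import *;import pickle
d=pickle.load(open("c0.pkl","rb"));T=d["top"];S=d["side"]
for nm,c,box in(("top",T,(257,225,271,240)),("side",S,(232,180,258,198))):
    x0,y0,x1,y1=box; im=c["color"].astype(int)[y0:y1,x0:x1]; s=im[...,0]-im[...,2]; s=s-np.median(s)
    M=(s>s.max()*.4).astype(np.uint8); p=cv2.findNonZero(M); e=cv2.fitEllipse(p); ctr=np.array(e[0])+[x0,y0]
    print(nm,s.max(),len(p),e,ctr,"ray",ray(c,*ctr,.022)); 
    if nm=="top":pt=ctr
    else: print("tri",tri(c,ctr,T,pt))
st=np.array([.4616,-.055]);a=np.radians(-6.71);R=np.array([[np.cos(a),-np.sin(a)],[np.sin(a),np.cos(a)]])
print("pivot",st+R@[.01,.044], "pegs",{t:(st+R@[.01+.036*np.cos(t),.044-.036*np.sin(t)]).round(4) for t in(0,.2,.4,1.57)})
X=cloud(S)
m,l,b=blobs(S,(5,140,120),(16,255,255))
q=X[l==b[0][0]]; print("arm",np.nanmedian(q[q[:,2]<.03],0),"peg",np.nanmedian(q[q[:,2]>.034],0), (q[:,2]>.034).sum())
X=cloud(T)
m,l,b=blobs(T,(5,120,100),(18,255,255))
for i,s,ce in b:
    if 230<ce[0]<250: print(s,ce,ray(T,*ce,.054),ray(T,*ce,.027))
for n,pu in(("blue",[(338.6,195.6),(380.4,183.3)]),("green",[(354.1,219.3),(416.3,185.6)])):
    print(n,tri(S,pu[0],T,pu[1]),ray(S,*pu[0],.122),ray(T,*pu[1],.124))
for X in(cloud(T),cloud(S)):
    cl=X.reshape(-1,3);q=cl[(abs(cl[:,2]-.068)<.004)&(cl[:,0]>.48)&(cl[:,0]<.63)&(cl[:,1]<-.28)&(cl[:,1]>-.5)]
    print("standtop",cv2.minAreaRect(q[:,:2].astype(np.float32)))
    q=cl[(abs(cl[:,2]-.047)<.004)&(cl[:,0]>.38)&(cl[:,0]<.7)&(cl[:,1]<-.19)&(cl[:,1]>-.26)]
    print("rack",cv2.minAreaRect(q[:,:2].astype(np.float32)))
E
python3 m.py
```

```text
top 26.0 38 ((6.186065673828125, 6.528724670410156), (6.809242248535156, 7.170627117156982), 60.827335357666016) [263.18606567 231.52872467] ray [ 0.44049202 -0.06900573  0.022     ]
side 91.0 29 ((12.14587116241455, 7.9624176025390625), (4.341007709503174, 7.975926399230957), 87.38154602050781) [244.14587116 187.9624176 ] ray [ 0.44035902 -0.07439952  0.022     ]
tri [ 0.44099707 -0.06870877  0.01919772]
pivot [ 0.47667264 -0.01246983] pegs {0: array([ 0.5124, -0.0167]), 0.2: array([ 0.5109, -0.0237]), 0.4: array([ 0.508 , -0.0303]), 1.57: array([ 0.4725, -0.0482])}
arm [ 0.49394566 -0.01758879  0.02548653] peg [ 0.51218692 -0.01802197  0.044304  ] 36
[239 200   5  14  51] [240.60784314 206.21568627] [ 0.49837737 -0.01784295  0.054     ] [ 0.50071858 -0.01289636  0.027     ]
blue [ 0.54948682 -0.33918043  0.11956459] [ 0.54856651 -0.34360992  0.122     ] [ 0.54778928 -0.33823144  0.124     ]
green [ 0.545385   -0.41875354  0.11957682] [ 0.54442    -0.42266407  0.122     ] [ 0.54382213 -0.41744362  0.124     ]
standtop ((0.5464995503425598, -0.37914350628852844), (0.16368477046489716, 0.05043436586856842), 86.73005676269531)
rack ((0.5439035892486572, -0.21868938207626343), (0.02069343812763691, 0.2533690929412842), 89.25341033935547)
standtop ((0.5466989874839783, -0.3812709152698517), (0.1672876626253128, 0.051444850862026215), 86.59646606445312)
rack ((0.5442191958427429, -0.2210555225610733), (0.024896221235394478, 0.2567099928855896), 88.98406982421875)
```

The left station measures about 146×115 mm in the top view, so it is the one meant. Its yaw is -6.7° and its peg is near (0.512,-0.016), so the latch angle is about 0. I'll move above the peg with the jaws aligned along the tangent.

>>> {"op": "apply_moves", "data": {"increments": [{"tx":0.281,"ty":0.4555,"tz":0,"wz":2.57,"claw":0},{"tx":0.281,"ty":0.4555,"tz":0,"wz":2.57,"claw":0},{"tx":0.281,"ty":0.4555,"tz":0,"wz":2.57,"claw":0},{"tx":0.281,"ty":0.4555,"tz":0,"wz":2.57,"claw":0},{"tx":0.281,"ty":0.4555,"tz":0,"wz":2.57,"claw":0},{"tx":0.281,"ty":0.4555,"tz":0,"wz":2.57,"claw":0},{"tx":0.281,"ty":0.4555,"tz":0,"wz":2.57,"claw":0},{"tx":0.281,"ty":0.4555,"tz":0,"wz":2.57,"claw":0},{"tx":0.281,"ty":0.4555,"tz":0,"wz":2.57,"claw":0},{"tx":0.281,"ty":0.4555,"tz":0,"wz":2.57,"claw":0}], "squeeze": 20}}

```text
$.increments[0]: bad value
```

>>> {"op": "apply_moves", "data": {"increments": [{"tx":0.06,"ty":0.0,"tz":0.0,"wx":0.0,"wy":0.0,"wz":0.18,"claw":0.0}], "squeeze": 20}}

```text
clock: 0.22
position: [0.2891, -0.4716, 0.2221]
eef_rot: [[0.806, 0.593, -0.002], [0.593, -0.806, 0.001], [-0.001, -0.002, -1.0]]
ft_force: [-0.3, -1.2, 0.1]
gripper_width: 0.815
```

>>> {"op": "apply_moves", "data": {"increments": [{"tx":0.223,"ty":0.456,"tz":0.0,"wx":0.0,"wy":0.0,"wz":2.39,"claw":0.0},{"tx":0.223,"ty":0.456,"tz":0.0,"wx":0.0,"wy":0.0,"wz":2.39,"claw":0.0},{"tx":0.223,"ty":0.456,"tz":0.0,"wx":0.0,"wy":0.0,"wz":2.39,"claw":0.0},{"tx":0.223,"ty":0.456,"tz":0.0,"wx":0.0,"wy":0.0,"wz":2.39,"claw":0.0},{"tx":0.223,"ty":0.456,"tz":0.0,"wx":0.0,"wy":0.0,"wz":2.39,"claw":0.0},{"tx":0.223,"ty":0.456,"tz":0.0,"wx":0.0,"wy":0.0,"wz":2.39,"claw":0.0},{"tx":0.223,"ty":0.456,"tz":0.0,"wx":0.0,"wy":0.0,"wz":2.39,"claw":0.0},{"tx":0.223,"ty":0.456,"tz":0.0,"wx":0.0,"wy":0.0,"wz":2.39,"claw":0.0},{"tx":0.223,"ty":0.456,"tz":0.0,"wx":0.0,"wy":0.0,"wz":2.39,"claw":0.0},{"tx":0.223,"ty":0.456,"tz":0.0,"wx":0.0,"wy":0.0,"wz":2.39,"claw":0.0}]}}

```text
clock: 1.48
position: [0.5121, -0.0143, 0.2216]
eef_rot: [[-0.813, 0.583, -0.001], [0.583, 0.813, -0.001], [0.0, -0.002, -1.0]]
ft_force: [-0.7, -0.7, -0.6]
gripper_width: 0.501
```

>>> {"op": "apply_moves", "data": {"increments": [{"tx":0.0,"ty":-0.001,"tz":-0.03,"wx":0.0,"wy":0.0,"wz":0.18,"claw":-0.1},{"tx":0.0,"ty":-0.001,"tz":-0.06,"wx":0.0,"wy":0.0,"wz":0.36,"claw":-0.2},{"tx":0.0,"ty":-0.001,"tz":-0.1,"wx":0.0,"wy":0.0,"wz":0.505,"claw":-0.2},{"tx":0.0,"ty":-0.001,"tz":-0.12,"wx":0.0,"wy":0.0,"wz":0.505,"claw":-0.2},{"tx":0.0,"ty":-0.001,"tz":-0.12,"wx":0.0,"wy":0.0,"wz":0.505,"claw":-0.2}]}}

```text
clock: 2.1
position: [0.5106, -0.015, 0.1002]
eef_rot: [[-0.993, 0.117, -0.004], [0.117, 0.993, -0.001], [0.004, -0.002, -1.0]]
ft_force: [0.1, -0.4, 0.1]
gripper_width: 0.404
```

```bash
python3 - <<'E'
from rig import *
from h import *
s=robot.observe();print(s["position"],s["eef_rot"],s["joint_positions"],s["gripper_width"])
c=capture("side");cv2.imwrite("pics/s1.png",cv2.resize(c["color"][60:235,190:400],(0,0),fx=3.4,fy=3.4,interpolation=cv2.INTER_CUBIC))
E
```

```text
[ 0.51060826 -0.01500753  0.10019524] [[-0.99311692  0.11705844 -0.00401426]
 [ 0.11706436  0.99312351 -0.00127307]
 [ 0.00383764 -0.00173423 -0.99999113]] [-0.17130555  0.37239503 -0.38214568  0.81999413 -0.00193874 -0.05397098] 0.4042525170597396
```

View pics/s1.png

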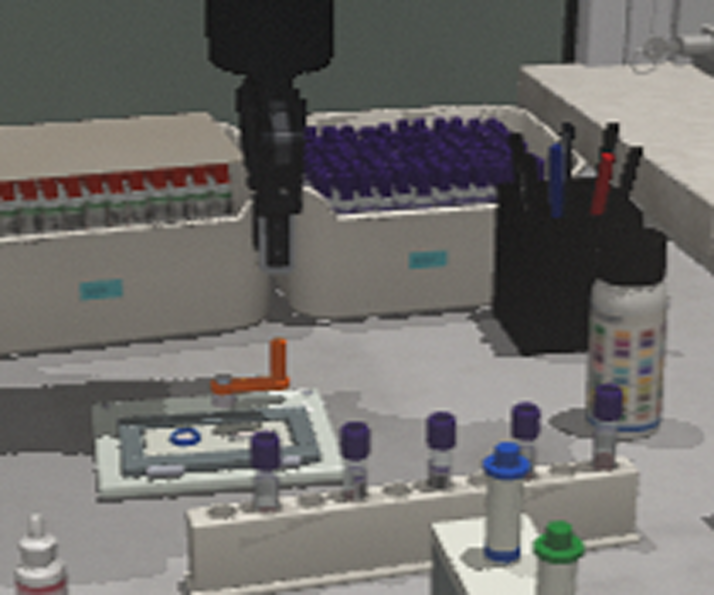

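The fingers (crop col 275) are above the orange peg (col 279), and the jaws open along y. I'll descend and pinch.

>>> {"op": "apply_moves", "data": {"increments": [{"tx":0.0015,"ty":0.0,"tz":-0.025,"wx":0.0,"wy":0.0,"wz":0.0,"claw":-0.2},{"tx":0.0015,"ty":0.0,"tz":-0.052,"wx":0.0,"wy":0.0,"wz":0.0,"claw":-0.2},{"tx":0.0015,"ty":0.0,"tz":-0.052,"wx":0.0,"wy":0.0,"wz":0.0,"claw":-0.2},{"tx":0.0015,"ty":0.0,"tz":-0.052,"wx":0.0,"wy":0.0,"wz":0.0,"claw":-1.0},{"tx":0.0015,"ty":0.0,"tz":-0.052,"wx":0.0,"wy":0.0,"wz":0.0,"claw":-1.0},{"tx":0.0015,"ty":0.0,"tz":-0.052,"wx":0.0,"wy":0.0,"wz":0.0,"claw":-1.0},{"tx":0.0015,"ty":0.0,"tz":-0.052,"wx":0.0,"wy":0.0,"wz":0.0,"claw":-1.0},{"tx":0.0015,"ty":0.0,"tz":-0.052,"wx":0.0,"wy":0.0,"wz":0.0,"claw":-1.0}], "squeeze": 20}}

```text
clock: 3.15
position: [0.5132, -0.0152, 0.0495]
eef_rot: [[-0.993, 0.117, -0.002], [0.117, 0.993, -0.002], [0.001, -0.002, -1.0]]
ft_force: [0.1, -0.2, -0.8]
gripper_width: 0.001
```

```bash
python3 - <<'E'
from rig import *
from h import *
s=robot.observe();p=s["position"];print(p,s["ft_force"],s["gripper_width"])
piv=np.array([.4767,-.0125]);v=p[:2]-piv;print(v,np.hypot(*v),np.degrees(np.arctan2(v[1],v[0])))
t0=np.arctan2(v[1],v[0]);r=np.hypot(*v)
n=12;end=np.radians(-6.7)-1.60
for k in range(1,n+1):
    t=t0+(end-t0)*k/n; q=piv+.036*np.array([np.cos(t),np.sin(t)])-p[:2]; print(k,q.round(4),round(t-t0,3))
c=capture("side");cv2.imwrite("pics/s2.png",cv2.resize(c["color"][60:235,190:400],(0,0),fx=3.4,fy=3.4,interpolation=cv2.INTER_CUBIC))
E
```

```text
[ 0.51319305 -0.01519414  0.04954272] [ 0.07119386 -0.19053821 -0.83455257] 0.0006625894474384922
[ 0.03649305 -0.00269414] 0.036592365810853955 -4.222256981729628
1 [-0.0013 -0.0048] -0.137
2 [-0.0026 -0.0096] -0.274
3 [-0.0046 -0.0141] -0.411
4 [-0.0072 -0.0183] -0.548
5 [-0.0104 -0.0221] -0.685
6 [-0.014  -0.0254] -0.822
7 [-0.018  -0.0282] -0.959
8 [-0.0224 -0.0304] -1.095
9 [-0.0271 -0.0321] -1.232
10 [-0.0319 -0.033 ] -1.369
11 [-0.0368 -0.0333] -1.506
12 [-0.0417 -0.0329] -1.643
```

View pics/s2.png

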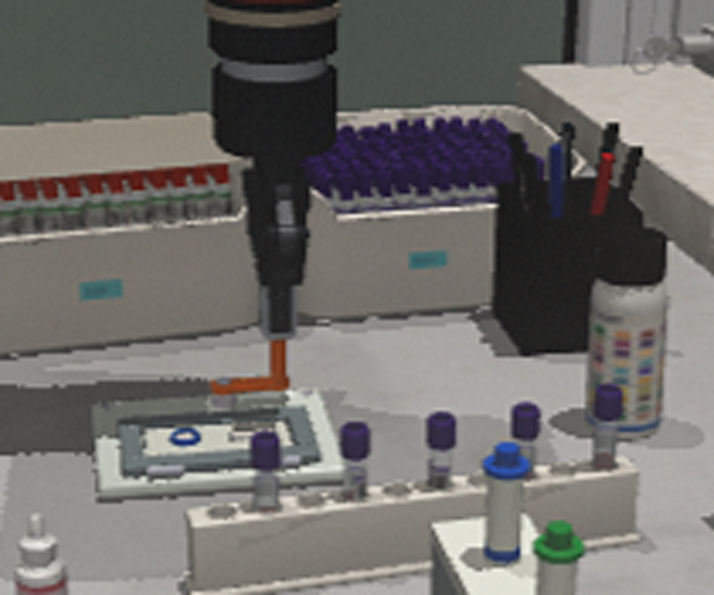

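```bash
python3 - <<'E'
from rig import *
from h import *
p=robot.observe()["position"]
S=capture("side");T=capture("top")
for c in(S,T):
  for z in(.0355,.0495,.0705): print(z,proj(c,[p[0],p[1],z]))
X=cloud(S)
for v in range(146,176,2): print(v,X[v,272].round(3),S["color"][v,272])
cv2.imwrite("pics/t2.png",cv2.resize(T["color"][170:270,210:310],(0,0),fx=6,fy=6,interpolation=cv2.INTER_CUBIC))
E
```

```text
0.0355 [271.56782158 167.28936891]
0.0495 [271.45488328 161.47641961]
0.0705 [271.28315484 152.63753406]
0.0355 [241.11182206 200.78920176]
0.0495 [240.06164609 200.19082132]
0.0705 [238.43158678 199.26202879]
146 [ 0.512 -0.027  0.091] [45 43 44]
148 [ 0.513 -0.026  0.086] [38 38 39]
150 [ 0.512 -0.029  0.082] [36 36 36]
152 [ 0.512 -0.028  0.077] [40 40 39]
154 [ 0.512 -0.027  0.072] [36 36 37]
156 [ 0.512 -0.027  0.067] [38 39 38]
158 [ 0.513 -0.02   0.06 ] [95 93 90]
160 [ 0.515 -0.014  0.052] [ 34  55 100]
162 [ 0.514 -0.018  0.049] [ 33  60 125]
164 [ 0.514 -0.017  0.044] [ 32  60 124]
166 [ 0.513 -0.021  0.041] [ 34  61 125]
168 [ 0.513 -0.02   0.036] [ 32  59 121]
170 [ 0.513 -0.019  0.03 ] [ 32  59 122]
172 [ 0.512 -0.023  0.027] [ 35  59 115]
174 [ 0.513 -0.019  0.021] [ 37  68 126]
```

View pics/t2.png

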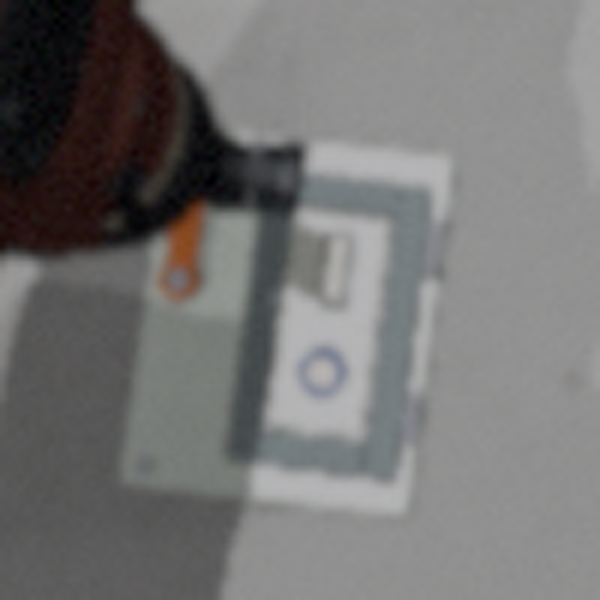

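```bash
python3 - <<'E'
from rig import *
from h import *
import pickle
S=capture("side");X=cloud(S)
cv2.imwrite("pics/s3.png",cv2.resize(S["color"][90:190,235:305],(0,0),fx=6,fy=6,interpolation=cv2.INTER_NEAREST))
for u in(266,268,270,272,274,276): print(u,[(v,tuple(X[v,u].round(3))) for v in (150,154,156,157,158,159,160,162)])
S0=pickle.load(open("c0.pkl","rb"))["side"];X0=cloud(S0)
# start fingertips: lowest dark points of gripper
q=X0[130:210,90:160].reshape(-1,3);q=q[(q[:,1]<-.38)&(q[:,2]>.15)]
for k in np.argsort(q[:,2])[:200:12]: print(q[k].round(3))
print(proj(S0,[.231,-.471,.222]))
E
```

```text
266 [(150, (np.float64(0.501), np.float64(-0.019), np.float64(0.079))), (154, (np.float64(0.502), np.float64(-0.011), np.float64(0.067))), (156, (np.float64(0.535), np.float64(0.141), np.float64(-0.003))), (157, (np.float64(0.532), np.float64(0.129), np.float64(-0.0))), (158, (np.float64(0.53), np.float64(0.121), np.float64(0.0))), (159, (np.float64(0.53), np.float64(0.12), np.float64(-0.002))), (160, (np.float64(0.528), np.float64(0.113), np.float64(-0.002))), (162, (np.float64(0.525), np.float64(0.098), np.float64(-0.0)))]
268 [(150, (np.float64(0.505), np.float64(-0.021), np.float64(0.08))), (154, (np.float64(0.504), np.float64(-0.021), np.float64(0.071))), (156, (np.float64(0.505), np.float64(-0.02), np.float64(0.065))), (157, (np.float64(0.504), np.float64(-0.021), np.float64(0.064))), (158, (np.float64(0.504), np.float64(-0.021), np.float64(0.061))), (159, (np.float64(0.505), np.float64(-0.019), np.float64(0.058))), (160, (np.float64(0.533), np.float64(0.111), np.float64(-0.001))), (162, (np.float64(0.53), np.float64(0.098), np.float64(-0.001)))]
270 [(150, (np.float64(0.508), 
[... 1835 characters left out ...]
p.float64(0.062))), (158, (np.float64(0.521), np.float64(-0.026), np.float64(0.061))), (159, (np.float64(0.552), np.float64(0.106), np.float64(0.001))), (160, (np.float64(0.551), np.float64(0.103), np.float64(0.0))), (162, (np.float64(0.549), np.float64(0.091), np.float64(-0.0)))]
[ 0.254 -0.513  0.243]
[ 0.255 -0.513  0.244]
[ 0.26  -0.511  0.244]
[ 0.256 -0.513  0.245]
[ 0.245 -0.521  0.245]
[ 0.255 -0.515  0.246]
[ 0.21  -0.433  0.246]
[ 0.217 -0.428  0.246]
[ 0.207 -0.435  0.247]
[ 0.208 -0.436  0.247]
[ 0.245 -0.519  0.248]
[ 0.208 -0.435  0.248]
[ 0.218 -0.43   0.249]
[ 0.212 -0.433  0.249]
[ 0.258 -0.517  0.25 ]
[ 0.202 -0.438  0.25 ]
[ 0.249 -0.523  0.25 ]
[119.41679683 200.02221166]
```

View pics/s3.png

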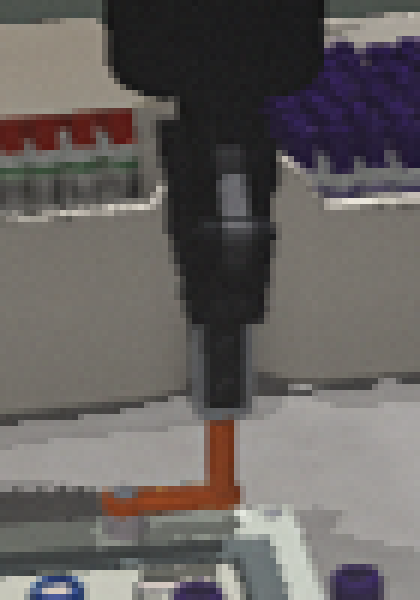

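With the jaws shut the fingertips show at z≈0.058, just above the peg, where the state puts them at 0.0355. At the start they also showed 22 mm too high (0.243 against about 0.221). x and y agree, so I take it that the true tool height is about 22 mm above the reported z. I'll open, descend 26 mm and pinch again.

>>> {"op": "apply_moves", "data": {"increments": [{"tx":0.0,"ty":0.0,"tz":0.0,"wx":0.0,"wy":0.0,"wz":0.0,"claw":-0.2},{"tx":0.0,"ty":0.0,"tz":0.0,"wx":0.0,"wy":0.0,"wz":0.0,"claw":-0.2},{"tx":0.0,"ty":0.0,"tz":0.0,"wx":0.0,"wy":0.0,"wz":0.0,"claw":-0.2},{"tx":0.0,"ty":0.0,"tz":0.0,"wx":0.0,"wy":0.0,"wz":0.0,"claw":-0.2},{"tx":0.0,"ty":0.0,"tz":-0.012,"wx":0.0,"wy":0.0,"wz":0.0,"claw":-0.2},{"tx":0.0,"ty":0.0,"tz":-0.025,"wx":0.0,"wy":0.0,"wz":0.0,"claw":-0.2},{"tx":0.0,"ty":0.0,"tz":-0.025,"wx":0.0,"wy":0.0,"wz":0.0,"claw":-0.2}]}}

```text
clock: 4.22
position: [0.5119, -0.015, 0.0229]
eef_rot: [[-0.993, 0.117, -0.005], [0.117, 0.993, -0.001], [0.004, -0.002, -1.0]]
ft_force: [-0.8, 0.1, 0.6]
gripper_width: 0.397
```

>>> {"op": "apply_moves", "data": {"increments": [{"tx":0.0,"ty":0.0,"tz":0.0,"wx":0.0,"wy":0.0,"wz":0.0,"claw":-1.0},{"tx":0.0,"ty":0.0,"tz":0.0,"wx":0.0,"wy":0.0,"wz":0.0,"claw":-1.0},{"tx":0.0,"ty":0.0,"tz":0.0,"wx":0.0,"wy":0.0,"wz":0.0,"claw":-1.0},{"tx":0.0,"ty":0.0,"tz":0.0,"wx":0.0,"wy":0.0,"wz":0.0,"claw":-1.0}], "squeeze": 20}}

```text
clock: 4.72
position: [0.5117, -0.0149, 0.0229]
eef_rot: [[-0.993, 0.117, -0.005], [0.117, 0.993, -0.001], [0.005, -0.002, -1.0]]
ft_force: [-0.1, 0.7, -4.1]
gripper_width: 0.116
```

```bash
python3 - <<'E'
from rig import *
from h import *
s=robot.observe();p=s["position"];print(p,s["ft_force"],s["gripper_width"])
S=capture("side")
cv2.imwrite("pics/s4.png",cv2.resize(S["color"][90:190,235:305],(0,0),fx=6,fy=6,interpolation=cv2.INTER_NEAREST))
piv=np.array([.4767,-.0125]);v=p[:2]-piv;t0=np.arctan2(v[1],v[0])
end=np.radians(-6.7)-1.60
for k in range(1,13):
    t=t0+(end-t0)*k/12; q=piv+.036*np.array([np.cos(t),np.sin(t)])-p[:2]; print(k,q.round(4),round(t-t0,3))
E
```

```text
[ 0.51166315 -0.01491104  0.02285385] [-0.08108325  0.71106477 -4.12468397] 0.1161579952326471
1 [ 0.0003 -0.005 ] -0.137
2 [-0.0011 -0.0097] -0.275
3 [-0.003  -0.0142] -0.412
4 [-0.0056 -0.0185] -0.549
5 [-0.0088 -0.0223] -0.687
6 [-0.0124 -0.0256] -0.824
7 [-0.0164 -0.0285] -0.961
8 [-0.0208 -0.0307] -1.099
9 [-0.0255 -0.0323] -1.236
10 [-0.0303 -0.0333] -1.373
11 [-0.0353 -0.0336] -1.511
12 [-0.0402 -0.0332] -1.648
```

View pics/s4.png

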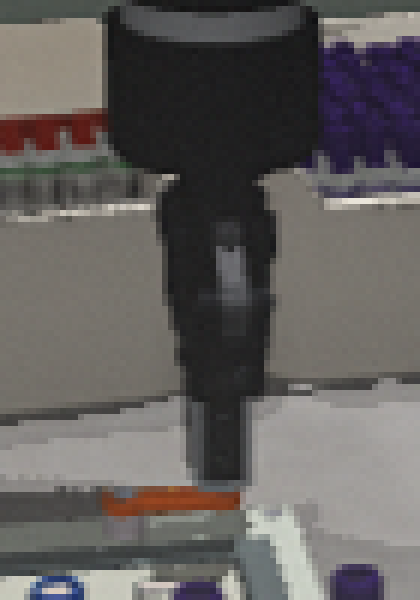

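The jaws hold the peg (opening ≈ 10 mm). Now the arc, with the wrist turning along.

>>> {"op": "apply_moves", "data": {"increments": [{"tx":0.0003,"ty":-0.005,"tz":0.0,"wx":0.0,"wy":0.0,"wz":-0.137,"claw":-1.0},{"tx":-0.0011,"ty":-0.0097,"tz":0.0,"wx":0.0,"wy":0.0,"wz":-0.275,"claw":-1.0},{"tx":-0.003,"ty":-0.0142,"tz":0.0,"wx":0.0,"wy":0.0,"wz":-0.412,"claw":-1.0},{"tx":-0.0056,"ty":-0.0185,"tz":0.0,"wx":0.0,"wy":0.0,"wz":-0.549,"claw":-1.0},{"tx":-0.0088,"ty":-0.0223,"tz":0.0,"wx":0.0,"wy":0.0,"wz":-0.687,"claw":-1.0},{"tx":-0.0124,"ty":-0.0256,"tz":0.0,"wx":0.0,"wy":0.0,"wz":-0.824,"claw":-1.0},{"tx":-0.0164,"ty":-0.0285,"tz":0.0,"wx":0.0,"wy":0.0,"wz":-0.961,"claw":-1.0},{"tx":-0.0208,"ty":-0.0307,"tz":0.0,"wx":0.0,"wy":0.0,"wz":-1.099,"claw":-1.0},{"tx":-0.0255,"ty":-0.0323,"tz":0.0,"wx":0.0,"wy":0.0,"wz":-1.236,"claw":-1.0},{"tx":-0.0303,"ty":-0.0333,"tz":0.0,"wx":0.0,"wy":0.0,"wz":-1.373,"claw":-1.0}]}}

```text
clock: 6.02
position: [0.4795, -0.0451, 0.0225]
eef_rot: [[-0.077, 0.997, -0.004], [0.997, 0.078, 0.011], [0.011, -0.003, -1.0]]
ft_force: [-3.1, 16.2, -0.2]
gripper_width: 0.116
```

>>> {"op": "apply_moves", "data": {"increments": [{"tx":-0.004,"ty":0.0005,"tz":0.0,"wx":0.0,"wy":0.0,"wz":-0.1,"claw":-1.0},{"tx":-0.008,"ty":0.0005,"tz":0.0,"wx":0.0,"wy":0.0,"wz":-0.17,"claw":-1.0},{"tx":-0.011,"ty":0.001,"tz":0.0,"wx":0.0,"wy":0.0,"wz":-0.19,"claw":-1.0},{"tx":-0.011,"ty":0.001,"tz":0.0,"wx":0.0,"wy":0.0,"wz":-0.19,"claw":-1.0}]}}

```text
clock: 6.52
position: [0.4728, -0.0443, 0.0232]
eef_rot: [[0.112, 0.994, 0.006], [0.994, -0.112, 0.012], [0.012, 0.004, -1.0]]
ft_force: [13.3, 2.0, -13.7]
gripper_width: 0.119
```

It stopped at x=0.4728 (expected 0.4725) with 13 N against the stop. I'll release, go straight up and look.

>>> {"op": "apply_moves", "data": {"increments": [{"tx":0.0,"ty":0.0,"tz":0.0,"wx":0.0,"wy":0.0,"wz":0.0,"claw":-0.2},{"tx":0.0,"ty":0.0,"tz":0.001,"wx":0.0,"wy":0.0,"wz":0.0,"claw":-0.2},{"tx":0.0,"ty":0.0,"tz":0.002,"wx":0.0,"wy":0.0,"wz":0.0,"claw":-0.2},{"tx":0.0,"ty":0.0,"tz":0.03,"wx":0.0,"wy":0.0,"wz":0.0,"claw":-0.2},{"tx":0.0,"ty":0.0,"tz":0.08,"wx":0.0,"wy":0.0,"wz":0.0,"claw":0.0},{"tx":0.0,"ty":0.0,"tz":0.13,"wx":0.0,"wy":0.0,"wz":0.0,"claw":0.0},{"tx":0.0,"ty":-0.05,"tz":0.18,"wx":0.0,"wy":0.0,"wz":0.0,"claw":0.0},{"tx":0.0,"ty":-0.1,"tz":0.18,"wx":0.0,"wy":0.0,"wz":0.0,"claw":0.0},{"tx":0.03,"ty":-0.15,"tz":0.18,"wx":0.0,"wy":0.0,"wz":0.0,"claw":0.0},{"tx":0.06,"ty":-0.2,"tz":0.18,"wx":0.0,"wy":0.0,"wz":0.0,"claw":0.0}]}}

```text
clock: 7.78
position: [0.5332, -0.2462, 0.2038]
eef_rot: [[0.112, 0.994, 0.006], [0.994, -0.113, 0.011], [0.012, 0.005, -1.0]]
ft_force: [1.3, 0.2, 0.9]
gripper_width: 0.498
```

```bash
python3 - <<'E'
from rig import *
from h import *
import pickle
s=robot.observe();print(s["position"],s["eef_rot"].round(3),s["joint_positions"],s["ft_force"])
T=capture("top");S=capture("side");pickle.dump({"top":T,"side":S},open("c1.pkl","wb"))
cv2.imwrite("pics/t5.png",cv2.resize(T["color"][170:270,210:310],(0,0),fx=6,fy=6,interpolation=cv2.INTER_CUBIC))
cv2.imwrite("pics/s5.png",cv2.resize(S["color"][60:260,190:400],(0,0),fx=3,fy=3,interpolation=cv2.INTER_CUBIC))
E
```

```text
[ 0.53317294 -0.2461741   0.20381105] [[ 0.112  0.994  0.006]
 [ 0.994 -0.113  0.011]
 [ 0.012  0.005 -1.   ]] [-0.56435674  0.41933146 -0.0141983   1.13803755  0.01286153  1.1192079 ] [1.30612397 0.21082892 0.94416997]
```

View pics/t5.png

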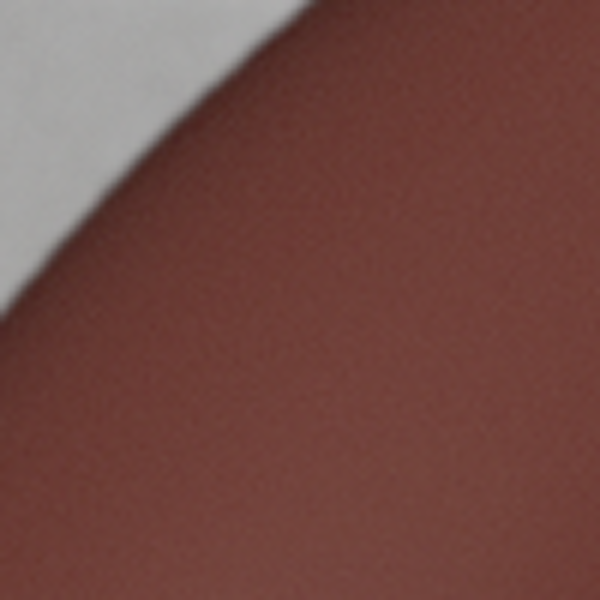

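View pics/s5.png

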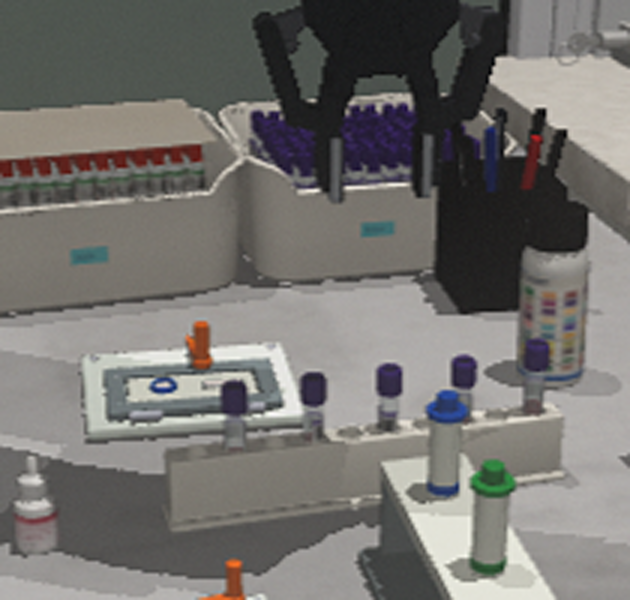

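The latch arm now runs across the frame: in the crop the peg is at (200,335) and the arm points to -y. Next is the blue pipette. I'll stop above it and check the alignment.

>>> {"op": "apply_moves", "data": {"increments": [{"tx":0.008,"ty":-0.05,"tz":0.0,"wx":-0.006,"wy":0.003,"wz":0.0,"claw":0.3},{"tx":0.0155,"ty":-0.094,"tz":0.0,"wx":-0.011,"wy":0.006,"wz":0.0,"claw":0.3},{"tx":0.0155,"ty":-0.094,"tz":-0.04,"wx":-0.011,"wy":0.006,"wz":0.0,"claw":0.3},{"tx":0.0155,"ty":-0.094,"tz":-0.054,"wx":-0.011,"wy":0.006,"wz":0.0,"claw":0.3},{"tx":0.0155,"ty":-0.094,"tz":-0.054,"wx":-0.011,"wy":0.006,"wz":0.0,"claw":0.3}]}}

```text
clock: 8.5
position: [0.5492, -0.3418, 0.1476]
eef_rot: [[0.115, 0.993, -0.002], [0.993, -0.115, 0.001], [0.001, -0.002, -1.0]]
ft_force: [0.5, -0.6, -0.4]
gripper_width: 0.654
```

```bash
python3 - <<'E'
from rig import *
from h import *
s=robot.observe();p=s["position"];print(p,s["eef_rot"].round(4))
S=capture("side");T=capture("top")
cv2.imwrite("pics/s6.png",cv2.resize(S["color"][90:260,260:420],(0,0),fx=3.5,fy=3.5,interpolation=cv2.INTER_CUBIC))
cv2.imwrite("pics/t6.png",cv2.resize(T["color"][150:270,210:450],(0,0),fx=3.3,fy=3.3,interpolation=cv2.INTER_CUBIC))
X=cloud(S)[90:200,260:420].reshape(-1,3);D=S["color"][90:200,260:420].reshape(-1,3).max(1)
q=X[(X[:,2]>.15)&(X[:,2]<.19)&(X[:,1]<-.3)&(X[:,1]>-.4)];print(len(q),q.min(0),q.max(0))
for lo,hi in((.45,.549),(.549,.65)):
    k=q[(q[:,0]>lo)&(q[:,0]<hi)];print(np.median(k,0),np.percentile(k,[3,97],axis=0))
E
```

```text
[ 0.54920018 -0.34181614  0.14759849] [[ 1.148e-01  9.934e-01 -1.800e-03]
 [ 9.934e-01 -1.148e-01  8.000e-04]
 [ 6.000e-04 -1.900e-03 -1.000e+00]]
347 [ 0.50619972 -0.35876132  0.15956112] [ 0.58926859 -0.33196877  0.18998141]
[ 0.51360384 -0.34571726  0.17702973] [[ 0.50705887 -0.35056979  0.16256817]
 [ 0.51985953 -0.33486084  0.18905507]]
[ 0.5780439  -0.35392255  0.17594085] [[ 0.57509197 -0.35805642  0.16185403]
 [ 0.58825569 -0.33568387  0.1898145 ]]
```

View pics/s6.png

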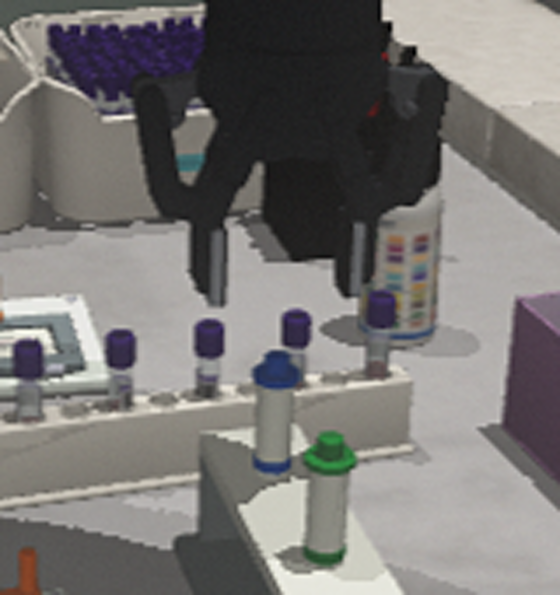

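View pics/t6.png

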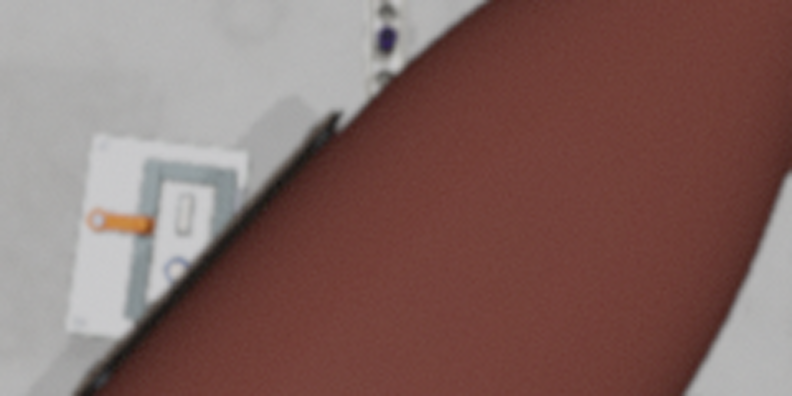

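The latch shows perpendicular in the top view (arm from (97,222) to (150,224)). The fingers straddle the blue pipette in x, and y needs about +3 mm. I'll descend and grip.

>>> {"op": "apply_moves", "data": {"increments": [{"tx":-0.0005,"ty":0.003,"tz":-0.02,"wx":0.0,"wy":-0.002,"wz":0.0,"claw":0.3},{"tx":-0.0005,"ty":0.003,"tz":-0.05,"wx":0.0,"wy":-0.002,"wz":0.0,"claw":0.3},{"tx":-0.0005,"ty":0.003,"tz":-0.078,"wx":0.0,"wy":-0.002,"wz":0.0,"claw":0.3},{"tx":-0.0005,"ty":0.003,"tz":-0.079,"wx":0.0,"wy":-0.002,"wz":0.0,"claw":0.3},{"tx":-0.0005,"ty":0.003,"tz":-0.079,"wx":0.0,"wy":-0.002,"wz":0.0,"claw":0.1},{"tx":-0.0005,"ty":0.003,"tz":-0.079,"wx":0.0,"wy":-0.002,"wz":0.0,"claw":0.0}]}}

```text
clock: 9.35
position: [0.5509, -0.3403, 0.0723]
eef_rot: [[0.114, 0.993, 0.005], [0.993, -0.114, -0.003], [-0.003, 0.006, -1.0]]
ft_force: [0.8, -1.0, -0.2]
gripper_width: 0.501
```

```bash
python3 - <<'E'
from rig import *
from h import *
s=robot.observe();p=s["position"];print(p,s["eef_rot"].round(4),s["ft_force"])
S=capture("side")
cv2.imwrite("pics/s7.png",cv2.resize(S["color"][120:260,280:400],(0,0),fx=4.2,fy=4.2,interpolation=cv2.INTER_CUBIC))
E
```

```text
[ 0.55091865 -0.3403134   0.07233822] [[ 0.1145  0.9934  0.0052]
 [ 0.9934 -0.1145 -0.0032]
 [-0.0025  0.0056 -1.    ]] [ 0.84320678 -0.99898594 -0.18586488]
```

View pics/s7.png

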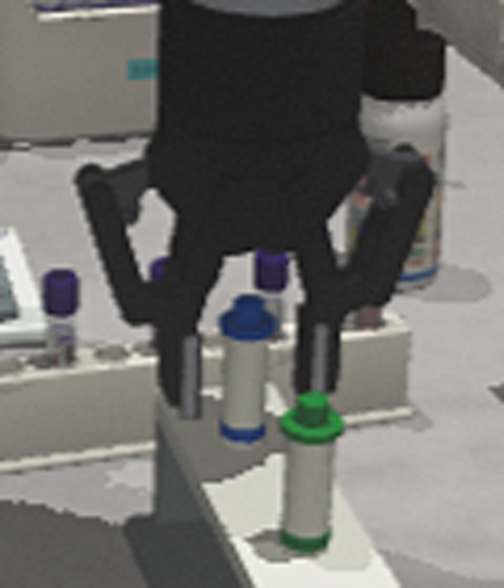

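```bash
python3 - <<'E'
from rig import *
from h import *
S=capture("side");X=cloud(S)
for v in(205,210,214):
    print(v,[(u,*X[v,u].round(3),S["color"][v,u].tolist()) for u in range(314,366,2)])
print(robot.observe()["position"])
E
```

```text
205 [(314, np.float64(0.545), np.float64(-0.227), np.float64(0.045), [206, 218, 224]), (316, np.float64(0.548), np.float64(-0.23), np.float64(0.046), [221, 233, 239]), (318, np.float64(0.514), np.float64(-0.342), np.float64(0.109), [45, 44, 46]), (320, np.float64(0.518), np.float64(-0.342), np.float64(0.108), [43, 42, 42]), (322, np.float64(0.521), np.float64(-0.342), np.float64(0.108), [42, 39, 39]), (324, np.float64(0.523), np.float64(-0.347), np.float64(0.11), [94, 91, 89]), (326, np.float64(0.526), np.float64(-0.349), np.float64(0.111), [89, 87, 86]), (328, np.float64(0.571), np.float64(-0.231), np.float64(0.044), [121, 128, 133]), (330, np.float64(0.576), np.float64(-0.229), np.float64(0.042), [135, 143, 147]), (332, np.float64(0.58), np.float64(-0.229), np.float64(0.041), [140, 150, 154]), (334, np.float64(0.542), np.float64(-0.343), np.float64(0.105), [105, 111, 112]), (336, np.float64(0.544), np.float64(-0.347), np.float64(0.107), [122, 131, 131]), (338, np.float64(0.547), np.float64(-0.347), np.float64(0.107), [127, 137, 137]), (340, np.float64(0.55), np.float64(-0.349), np.
[... 4542 characters left out ...]
116, 123, 126]), (350, np.float64(0.572), np.float64(-0.339), np.float64(0.082), [93, 106, 98]), (352, np.float64(0.542), np.float64(-0.419), np.float64(0.129), [63, 135, 45]), (354, np.float64(0.545), np.float64(-0.419), np.float64(0.129), [62, 134, 42]), (356, np.float64(0.548), np.float64(-0.421), np.float64(0.13), [62, 135, 46]), (358, np.float64(0.634), np.float64(-0.23), np.float64(0.015), [105, 125, 113]), (360, np.float64(0.638), np.float64(-0.232), np.float64(0.015), [116, 125, 129]), (362, np.float64(0.642), np.float64(-0.233), np.float64(0.015), [114, 124, 128]), (364, np.float64(0.646), np.float64(-0.233), np.float64(0.014), [117, 122, 128])]
[ 0.55053395 -0.34012707  0.07175421]
```

>>> {"op": "apply_moves", "data": {"increments": [{"tx":-0.0015,"ty":0.001,"tz":-0.003,"wx":0.003,"wy":0.005,"wz":0.0,"claw":-0.3},{"tx":-0.0015,"ty":0.001,"tz":-0.003,"wx":0.003,"wy":0.005,"wz":0.0,"claw":-0.5},{"tx":-0.0015,"ty":0.001,"tz":-0.003,"wx":0.003,"wy":0.005,"wz":0.0,"claw":-0.7},{"tx":-0.0015,"ty":0.001,"tz":-0.003,"wx":0.003,"wy":0.005,"wz":0.0,"claw":-1.0},{"tx":-0.0015,"ty":0.001,"tz":-0.003,"wx":0.003,"wy":0.005,"wz":0.0,"claw":-1.0},{"tx":-0.0015,"ty":0.001,"tz":-0.003,"wx":0.003,"wy":0.005,"wz":0.0,"claw":-1.0}], "squeeze": 30}}

```text
clock: 10.2
position: [0.549, -0.3391, 0.0687]
eef_rot: [[0.115, 0.993, -0.0], [0.993, -0.115, 0.0], [0.0, -0.001, -1.0]]
ft_force: [0.6, -0.2, -0.8]
gripper_width: 0.212
```

It grips at 18 mm, the barrel's diameter. Lifting.

>>> {"op": "apply_moves", "data": {"increments": [{"tx":0.0,"ty":0.0,"tz":0.005,"wx":0.0,"wy":0.0,"wz":0.0,"claw":-1.0},{"tx":0.0,"ty":0.0,"tz":0.02,"wx":0.0,"wy":0.0,"wz":0.0,"claw":-1.0},{"tx":0.0,"ty":0.0,"tz":0.04,"wx":0.0,"wy":0.0,"wz":0.0,"claw":-1.0},{"tx":0.0,"ty":0.0,"tz":0.06,"wx":0.0,"wy":0.0,"wz":0.0,"claw":-1.0},{"tx":0.0,"ty":0.0,"tz":0.08,"wx":0.0,"wy":0.0,"wz":0.0,"claw":-1.0},{"tx":0.0,"ty":0.0,"tz":0.1,"wx":0.0,"wy":0.0,"wz":0.0,"claw":-1.0},{"tx":0.0,"ty":0.0,"tz":0.12,"wx":0.0,"wy":0.0,"wz":0.0,"claw":-1.0},{"tx":0.0,"ty":0.0,"tz":0.135,"wx":0.0,"wy":0.0,"wz":0.0,"claw":-1.0},{"tx":0.0,"ty":0.0,"tz":0.135,"wx":0.0,"wy":0.0,"wz":0.0,"claw":-1.0}]}}

```text
clock: 11.32
position: [0.5497, -0.3396, 0.2054]
eef_rot: [[0.115, 0.993, 0.002], [0.993, -0.115, -0.001], [-0.001, 0.002, -1.0]]
ft_force: [-0.2, 0.7, -0.8]
gripper_width: 0.213
```

```bash
python3 - <<'E'
from rig import *
from h import *
s=robot.observe();p=s["position"];print(p,s["eef_rot"].round(4),s["ft_force"],s["joint_positions"])
S=capture("side")
cv2.imwrite("pics/s8.png",cv2.resize(S["color"][70:260,240:420],(0,0),fx=3.1,fy=3.1,interpolation=cv2.INTER_CUBIC))
E
```

```text
[ 0.54966781 -0.33959705  0.20539607] [[ 0.1145  0.9934  0.0016]
 [ 0.9934 -0.1145 -0.0013]
 [-0.0011  0.0017 -1.    ]] [-0.19393365  0.68769564 -0.8469273 ] [-6.66495733e-01  5.33247877e-01  1.74264234e-01  1.20976535e+00
  9.76141935e-06  1.01910152e+00]
```

View pics/s8.png

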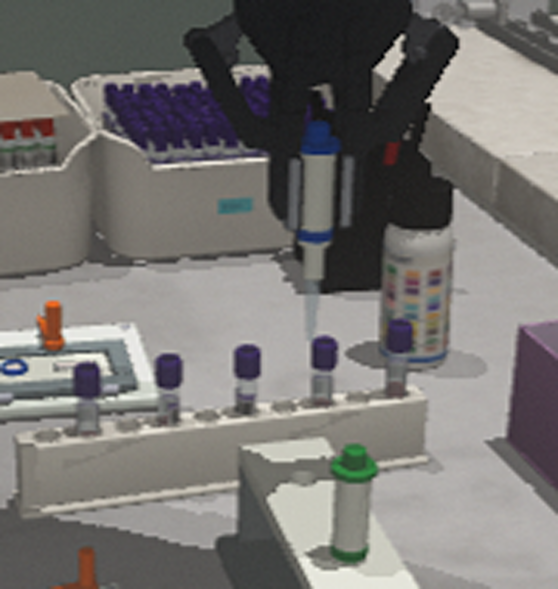

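The pipette hangs upright, with its tip near full-picture pixel (340,180). Both views give the same offset from pipette to well, (-0.108, +0.269), so the TCP target is (0.441,-0.070). I'll carry it over the rack with the tip at about 0.15 m.

>>> {"op": "apply_moves", "data": {"increments": [{"tx":-0.006,"ty":0.015,"tz":0.0,"wx":0.0,"wy":0.0,"wz":0.0,"claw":-1.0},{"tx":-0.018,"ty":0.045,"tz":0.0,"wx":0.0,"wy":0.0,"wz":0.0,"claw":-1.0},{"tx":-0.031,"ty":0.078,"tz":0.0,"wx":0.0,"wy":0.0,"wz":0.0,"claw":-1.0},{"tx":-0.045,"ty":0.112,"tz":0.0,"wx":0.0,"wy":0.0,"wz":0.0,"claw":-1.0},{"tx":-0.059,"ty":0.147,"tz":0.0,"wx":0.0,"wy":0.0,"wz":0.0,"claw":-1.0},{"tx":-0.073,"ty":0.181,"tz":0.0,"wx":0.0,"wy":0.0,"wz":0.0,"claw":-1.0},{"tx":-0.086,"ty":0.214,"tz":0.0,"wx":0.0,"wy":0.0,"wz":0.0,"claw":-1.0},{"tx":-0.098,"ty":0.243,"tz":0.0,"wx":0.0,"wy":0.0,"wz":0.0,"claw":-1.0},{"tx":-0.105,"ty":0.262,"tz":0.0,"wx":0.0,"wy":0.0,"wz":0.0,"claw":-1.0},{"tx":-0.1087,"ty":0.2696,"tz":0.0,"wx":0.0,"wy":0.0,"wz":0.0,"claw":-1.0}]}}

```text
clock: 12.62
position: [0.4401, -0.0689, 0.2039]
eef_rot: [[0.114, 0.994, -0.0], [0.994, -0.114, -0.0], [-0.0, -0.0, -1.0]]
ft_force: [-0.1, -0.5, 0.6]
gripper_width: 0.209
```

>>> {"op": "apply_moves", "data": {"increments": [{"tx":0.0,"ty":0.0,"tz":-0.01,"wx":0.0,"wy":0.0,"wz":0.0,"claw":-1.0},{"tx":0.0,"ty":0.0,"tz":-0.03,"wx":0.0,"wy":0.0,"wz":0.0,"claw":-1.0},{"tx":0.0,"ty":0.0,"tz":-0.05,"wx":0.0,"wy":0.0,"wz":0.0,"claw":-1.0},{"tx":0.0,"ty":0.0,"tz":-0.07,"wx":0.0,"wy":0.0,"wz":0.0,"claw":-1.0},{"tx":0.0,"ty":0.0,"tz":-0.085,"wx":0.0,"wy":0.0,"wz":0.0,"claw":-1.0},{"tx":0.0,"ty":0.0,"tz":-0.085,"wx":0.0,"wy":0.0,"wz":0.0,"claw":-1.0},{"tx":0.0,"ty":0.0,"tz":-0.085,"wx":0.0,"wy":0.0,"wz":0.0,"claw":-1.0}]}}

```text
clock: 13.5
position: [0.4405, -0.0694, 0.1191]
eef_rot: [[0.114, 0.993, 0.0], [0.993, -0.114, -0.0], [-0.0, 0.0, -1.0]]
ft_force: [0.0, -0.5, -0.7]
gripper_width: 0.213
```

```bash
python3 - <<'E'
from rig import *
from h import *
import pickle
s=robot.observe();p=s["position"];print(p,s["eef_rot"].round(4),s["ft_force"],s["gripper_width"])
S=capture("side");T=capture("top");pickle.dump((S,T,p),open("c2.pkl","wb"))
cv2.imwrite("pics/s9.png",cv2.resize(S["color"][110:210,210:300],(0,0),fx=6,fy=6,interpolation=cv2.INTER_CUBIC))
cv2.imwrite("pics/t9.png",cv2.resize(T["color"][170:270,210:340],(0,0),fx=6,fy=6,interpolation=cv2.INTER_CUBIC))
E
```

```text
[ 0.44052396 -0.06942278  0.1190552 ] [[ 1.143e-01  9.934e-01  0.000e+00]
 [ 9.934e-01 -1.143e-01 -3.000e-04]
 [-3.000e-04  1.000e-04 -1.000e+00]] [ 0.03200105 -0.52810228 -0.71614091] 0.21256736836821305
```

View pics/s9.png

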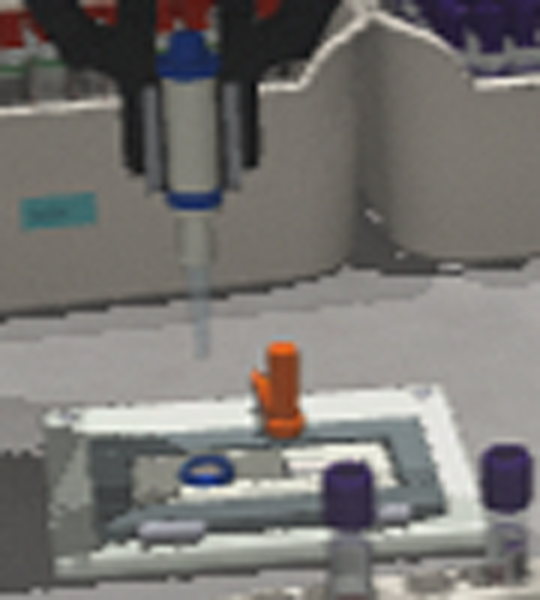

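View pics/t9.png

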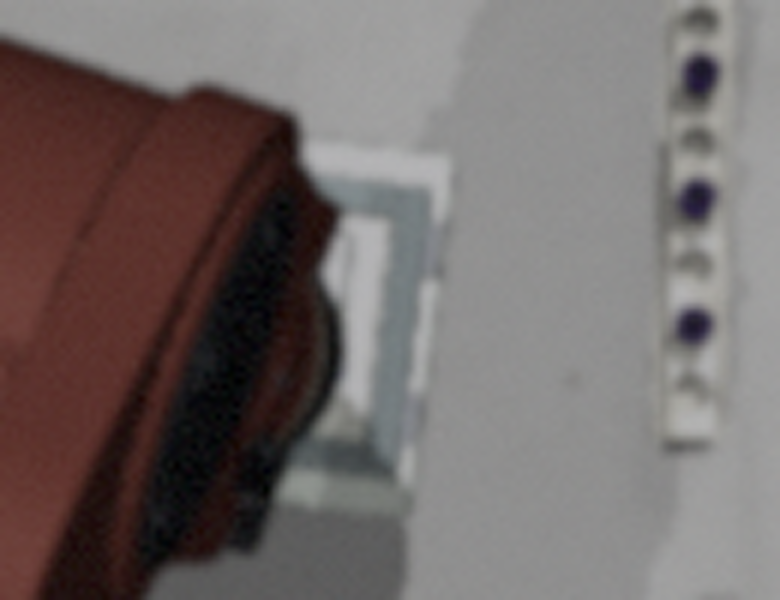

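```bash
cat > tip.py <<'E'
from h import *
def go(S,p,tip,well):
    z=.014+p[2]-.0687
    a=ray(S,*tip,z);b=ray(S,*well,.022);print("tip",a,"well",b,"move",b-a)
def well(c,box=(232,180,258,198)):
    x0,y0,x1,y1=box; im=c["color"].astype(int)[y0:y1,x0:x1]; s=im[...,0]-im[...,2]; s=s-np.median(s)
    p=cv2.findNonZero((s>s.max()*.4).astype(np.uint8)); return np.array(cv2.fitEllipse(p)[0])+[x0,y0]
E
python3 - <<'E'
import pickle
from tip import *
S,T,p=pickle.load(open("c2.pkl","rb"))
w=well(S);print(w)
go(S,p,(210+202/6,110+358/6),w)
print(S["color"][164:174,240:249].sum(2))
E
```

```text
[243.80456638 187.99589348]
tip [ 0.44089436 -0.07566388  0.0643552 ] well [ 0.43964614 -0.07436898  0.022     ] move [-0.00124822  0.0012949  -0.0423552 ]
[[462 457 428 412 416 460 473 468 465]
 [469 467 423 399 404 456 472 467 472]
 [466 472 436 417 413 453 472 474 474]
 [458 471 446 411 405 458 471 462 470]
 [468 473 445 416 401 452 470 475 466]
 [469 478 434 420 426 465 470 476 472]
 [466 466 468 462 469 475 477 476 476]
 [463 470 469 471 475 467 471 471 476]
 [458 471 473 474 467 469 466 470 469]
 [465 473 475 471 472 470 473 465 462]]
```

>>> {"op": "apply_moves", "data": {"increments": [{"tx":0.0,"ty":0.0005,"tz":-0.008,"wx":0.0,"wy":0.0,"wz":0.0,"claw":-1.0},{"tx":0.0,"ty":0.0005,"tz":-0.016,"wx":0.0,"wy":0.0,"wz":0.0,"claw":-1.0},{"tx":0.0,"ty":0.0005,"tz":-0.023,"wx":0.0,"wy":0.0,"wz":0.0,"claw":-1.0},{"tx":0.0,"ty":0.0005,"tz":-0.029,"wx":0.0,"wy":0.0,"wz":0.0,"claw":-1.0},{"tx":0.0,"ty":0.0005,"tz":-0.032,"wx":0.0,"wy":0.0,"wz":0.0,"claw":-1.0},{"tx":0.0,"ty":0.0005,"tz":-0.032,"wx":0.0,"wy":0.0,"wz":0.0,"claw":-1.0},{"tx":0.0,"ty":0.0005,"tz":-0.032,"wx":0.0,"wy":0.0,"wz":0.0,"claw":-1.0}]}}

```text
clock: 14.48
position: [0.4409, -0.0689, 0.0876]
eef_rot: [[0.114, 0.993, 0.001], [0.993, -0.114, -0.001], [-0.0, 0.001, -1.0]]
ft_force: [0.1, -0.8, -0.4]
gripper_width: 0.209
```

```bash
python3 - <<'E'
from rig import *
from tip import *
import pickle
s=robot.observe();p=s["position"];print(p,s["eef_rot"].round(4),s["ft_force"],s["gripper_width"])
S=capture("side");T=capture("top");pickle.dump((S,T,p),open("c3.pkl","wb"))
cv2.imwrite("pics/s10.png",cv2.resize(S["color"][120:210,210:300],(0,0),fx=6.5,fy=6.5,interpolation=cv2.INTER_CUBIC))
cv2.imwrite("pics/s10f.png",S["color"])
print(well(S));print(S["color"][172:194,238:252].sum(2))
X=cloud(S)
for v in(136,140,144,148): print(v,[tuple(X[v,u].round(4)) for u in range(238,248,2)])
S0=pickle.load(open("c0.pkl","rb"))["side"];X0=cloud(S0)
q=X0[184:194,238:251].reshape(-1,3);print("well cloud",np.nanmedian(q,0))
print("caps",[ray(S,*c,.09).round(4)[:2] for _,a,c in blobs(S,(120,60,30),(150,255,200))[2] if a[4]>60 and 260<c[0]<380 and c[1]>172 and c[1]<196])
print("caps0",[ray(S0,*c,.09).round(4)[:2] for _,a,c in blobs(S0,(120,60,30),(150,255,200))[2] if a[4]>60 and 260<c[0]<380 and c[1]>172 and c[1]<196])
E
```

```text
[ 0.44089048 -0.06886096  0.08757322] [[ 1.140e-01  9.935e-01  1.100e-03]
 [ 9.935e-01 -1.140e-01 -6.000e-04]
 [-5.000e-04  1.200e-03 -1.000e+00]] [ 0.14294047 -0.81535745 -0.44958231] 0.20862127436729153
[244.1253643  188.00348568]
[[465 459 463 471 424 408 405 406 454 476 470 473 470 451]
 [465 464 468 470 423 414 412 412 453 471 471 470 476 414]
 [473 468 473 479 436 415 417 408 456 474 462 471 469 409]
 [474 477 476 478 451 423 405 428 462 463 461 462 459 464]
 [470 467 469 473 432 428 425 466 420 517 570 569 576 626]
 [623 661 679 685 610 533 504 586 661 681 677 675 684 700]
 [681 677 681 687 650 557 504 589 666 680 677 677 686 543]
 [672 675 675 677 683 574 499 586 661 678 676 677 683 686]
 [679 681 679 680 692 588 506 593 673 685 687 692 692 707]
 [703 697 697 652 634 572 474 477 536 564 513 490 494 511]
 [302 406 445 421 416 401 380 362 393 407 398 400 400 411]
 [224 243 248 323 394 403 392 401 397 395 400 406 410 412]
 [268 264 262 274 274 342 361 296 290 283 265 266 261 258]
 [225 224 195 246 284 271 300 288 418 535 575 434 434 425]
 [395 398 396 326 222 195 198 199 220 299
[... 1327 characters left out ...]
0.4481), np.float64(-0.0748), np.float64(0.1196))]
148 [(np.float64(0.4318), np.float64(-0.0736), np.float64(0.1122)), (np.float64(0.4348), np.float64(-0.08), np.float64(0.1144)), (np.float64(0.4392), np.float64(-0.0774), np.float64(0.1129)), (np.float64(0.4434), np.float64(-0.0765), np.float64(0.1121)), (np.float64(0.4479), np.float64(-0.0739), np.float64(0.1107))]
well cloud [ 0.44040671 -0.07162173  0.01798392]
caps [array([ 0.6509, -0.2305]), array([ 0.5979, -0.2412]), array([ 0.5504, -0.2406]), array([ 0.5027, -0.2391]), array([ 0.4546, -0.2385])]
caps0 [array([ 0.6508, -0.2308]), array([ 0.598 , -0.2409]), array([ 0.5504, -0.2405]), array([ 0.5027, -0.2391]), array([ 0.4548, -0.2386])]
```

View pics/s10.png

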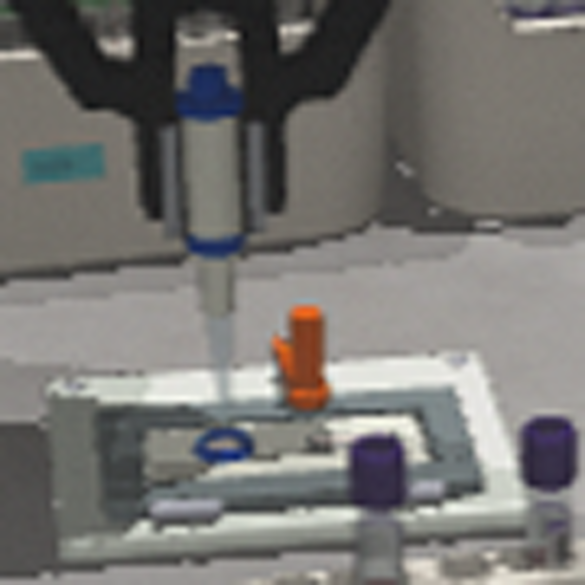

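View pics/s10f.png

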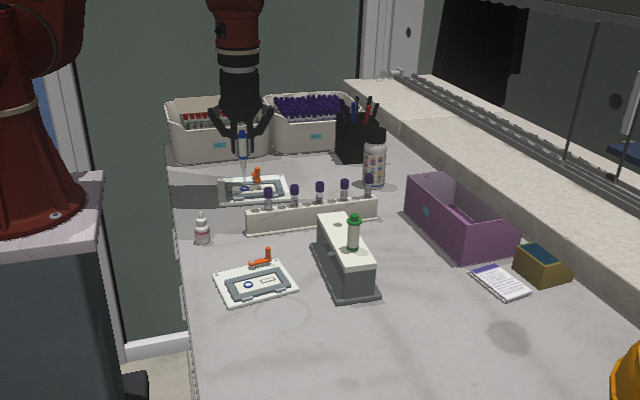

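```bash
python3 - <<'E'
import pickle
from tip import *
S,T,p=pickle.load(open("c3.pkl","rb"))
w=well(S)
for v in(182,182.5,183): go(S,p,(244.1,v),w)
# background-free check: difference with latch-closed image before the pipette came (c1)
S1=pickle.load(open("c1.pkl","rb"))["side"]
D=np.abs(S["color"].astype(int)-S1["color"].astype(int)).sum(2);print(D[174:192,238:252])
E
```

```text
tip [ 0.44181911 -0.06843898  0.03287322] well [ 0.4402824 -0.07458    0.022    ] move [-0.00153671 -0.00614102 -0.01087322]
tip [ 0.44137684 -0.07082606  0.03287322] well [ 0.4402824 -0.07458    0.022    ] move [-0.00109444 -0.00375394 -0.01087322]
tip [ 0.44093635 -0.07320358  0.03287322] well [ 0.4402824 -0.07458    0.022    ] move [-0.00065395 -0.00137642 -0.01087322]
[[  3  10   5   6  52  68  66  73  30   5  12   3   4   6]
 [  6   4   1   2  31  56  71  50  10   2   3   1  11   4]
 [  7   3   2   1  36  79  97  60  12   4   4   5   1   2]
 [  7   1   5   3  73 150 179  94  11   2   4   8   1   9]
 [  2   5   4   2  34 125 180  96  13   2   3   4   3   3]
 [ 11   6   5   2   3 106 181  97  21   0   2   1   7   6]
 [ 72  74  15  10   2 105 190  99  17   7   2   2   7   4]
 [ 83  83  75  71  69   4  44  48   6  23  25  24  31  27]
 [ 63  30  73  63  60  45  29   8  36  46  52  56  52  55]
 [118 101  92  18  53  50  37  53  47  50  49  50  50  49]
 [101 102 100  85  76   9  18  17  18   8   2  13  20  21]
 [ 19  17   5  47  53  41  11   5  42  31  69  51 151 170]
 [193 185 203 167  82  24  13  10  17  86 161 189 194 189]
 [200 196 138  36  96  95 124 186  86  16 118 180 196 188]
 [194 165  93  84 184 202 202 218 179 103  67 172 185 191]
 [191 141  22  13  69  93  64  36  21   5  37 170 191 184]
 [178 184 114   7  11  11   9  13   6   3 212 300 294 291]
 [272 275 279 286 247  61   1   5   5   4  11  15  13  10]]
```

The tip blends into the shadowed frame at rows 181–183, so its end can't be read there. The independent offsets (both views, plus barrel depth before and after) agree on a travel of about (-0.108, +0.269). I'll nudge by 1 mm and settle.

>>> {"op": "apply_moves", "data": {"increments": [{"tx":0.0,"ty":-0.001,"tz":-0.001,"wx":0.0,"wy":0.0,"wz":0.0,"claw":-1.0},{"tx":0.0,"ty":-0.001,"tz":-0.001,"wx":0.0,"wy":0.0,"wz":0.0,"claw":-1.0},{"tx":0.0,"ty":-0.001,"tz":-0.001,"wx":0.0,"wy":0.0,"wz":0.0,"claw":-1.0},{"tx":0.0,"ty":-0.001,"tz":-0.001,"wx":0.0,"wy":0.0,"wz":0.0,"claw":-1.0}]}}

```text
clock: 15.08
position: [0.4409, -0.0699, 0.0866]
eef_rot: [[0.114, 0.993, 0.001], [0.993, -0.114, -0.001], [-0.0, 0.001, -1.0]]
ft_force: [0.0, 0.1, -0.9]
gripper_width: 0.21
```

```bash
python3 - <<'E'
from rig import *
from tip import *
import pickle
s=robot.observe();p=s["position"];print(s["clock"],p,s["eef_rot"].round(4),s["ft_force"],s["gripper_width"],"tip z",.014+p[2]-.0687)
S=capture("side");X=cloud(S);S0=pickle.load(open("c0.pkl","rb"))["side"];X0=cloud(S0)
for a,A,box in((S,X,(230,120,258,150)),(S0,X0,(325,185,350,205))):
    m,l,b=blobs(a,(100,100,60),(122,255,255))
    for i,s_,c in b:
        if box[0]<c[0]<box[2] and box[1]<c[1]<box[3]: print(c,s_[4],np.nanmedian(A[l==i],0))
w=well(S); im=cv2.resize(S["color"][160:200,220:270],(0,0),fx=14,fy=14,interpolation=cv2.INTER_NEAREST);cv2.imwrite("pics/s11.png",im);print(w)
E
```

```text
15.075 [ 0.44088097 -0.06985571  0.08660448] [[ 1.140e-01  9.935e-01  1.200e-03]
 [ 9.935e-01 -1.140e-01 -6.000e-04]
 [-5.000e-04  1.200e-03 -1.000e+00]] [ 0.0477166   0.08002303 -0.94909847] 0.21010951419997304 tip z 0.0319044811922581
[241.73333333 135.11666667] 60 [ 0.4402229  -0.07679915  0.13890575]
[338.62962963 195.60185185] 108 [ 0.54808189 -0.34487302  0.12057399]
[244.04431152 188.01377678]
```

View pics/s11.png

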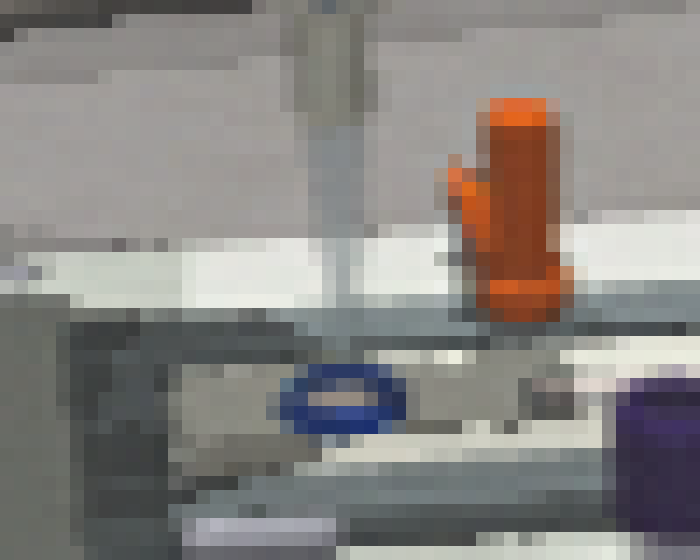

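In the last picture the tip's column (about 244.5) matches the well's centre column. The collar rose 18.3 mm from its seat by depth, against 17.9 mm expected, which puts the tip near 32 mm. Handing in.

```bash
python3 -c "
from rig import *
hand_in();print(robot.observe()['position'])"
```

```text
the job is handed in; nothing more can be done
the job is handed in; nothing more can be done
```

I swung the orange latch to its stop across the frame. Then I took the blue pipette out of the stand, carried it over the rack, and handed in holding it upright above the blue well, at about 15 s.

- **Latch:** it stopped within 1 mm of where it should in x, with 13 N against the stop. Both cameras show the arm lying across the frame's rim. While turning it, about 16 N built up sideways at the peg.
- **Reported height disagreed with the camera:** the state put the tool about 22 mm lower than the side view showed. My first pinch therefore closed just above the peg, with no contact force. I corrected for this in every later move.
- **Pipette:** it was held at the barrel's 18 mm width and upright to about 0.1°. The tip is at about z = 0.032 m, 1 cm above the rim.
- **Centring over the well:** x matches to within about 1 mm. y is good to about 2 mm, because the two views differ by about 5 mm in absolute y, though they agree on the pipette-to-well offset. The top view was blocked by the arm at the end, and the tip's end could not be read sharply against the shadowed frame. The well is 14 mm wide inside.
- **Everything else:** the rack's tube caps are within 0.3 mm of where they started. In the last full side view the green pipette and both bottles look unmoved, which I judged by eye. I saw no contact force on the station during the approach.

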